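# Feel for the clear socket and seat the mouthpiece

## Task

Take the clean steel mouthpiece out of the wash caddy and put it away upright in the stand, pushed fully home so that its collar sits down on the rim, and let go. Two of the three sockets still hold a forgotten ferrule hidden under the dust plate, so feel down each socket slowly and gently with the mouthpiece, back out where it stops short, and use the one that is clear; keep every push well under 25 N and leave the tub, the clay bowl and the tin alone.

Things in the scene. Friction and masses are not known exactly. Their poses are not given: they have to be found in the camera images.
- mouthpiece_grip (a point): Centre of the round grip barrel (22 mm diameter, 56 mm long) of the steel mouthpiece, on its axis, z up along it; 94 mm above the foot, 34 mm above the collar's underside, 40 mm below the tip. Below the barrel: a collar 34 mm in diameter, 6 mm thick, then a shank 20 mm in diameter, 60 mm long, bevelled 4 mm at the foot. Starts upright in the caddy, collar 15 mm above it.
- mouthpiece_seat (a point): Centre of the underside of the mouthpiece's collar, 60 mm above its foot; z points up along the mouthpiece. It comes level with the socket's rim when the mouthpiece is fully home.
- caddy: Fixed grey wash caddy, a 70 x 70 mm block 60 mm high on a 90 x 90 mm foot, with one round upright hole 23.5 mm in diameter and 45 mm deep in its middle, in which the mouthpiece starts. Origin at the centre of its underside.
- stand: Fixed aluminium stand on the table, 80 mm (its x) by 270 mm (its y) by 85 mm high, flat on top, with three round upright sockets in a row along its y, 85 mm apart. Origin at the centre of its underside.
- socket_1 (a point): Centre of the mouth of the socket at the stand's -y end, level with its flat top (85 mm up). Bore 22 mm wide, bevelled 2 mm, 72 mm deep. A dust plate fills it 10 mm below the rim; it sinks under 2 to 4 N of push and springs back. Clear socket: the foot goes 60 mm down, until the collar meets the rim, and stays. With a ferrule: the foot stops hard about 35 or 47 mm down. Which is clear varies, unseen.
- socket_2 (a point): Centre of the mouth of the socket in the middle, level with its flat top (85 mm up). Bore 22 mm wide, bevelled 2 mm, 72 mm deep. A dust plate fills it 10 mm below the rim; it sinks under 2 to 4 N of push and springs back. Clear socket: the foot goes 60 mm down, until the collar meets the rim, and stays. With a ferrule: the foot stops hard about 35 or 47 mm down. Which is clear varies, unseen.
- socket_3 (a point): Centre of the mouth of the socket at the stand's +y end, level with its flat top (85 mm up). Bore 22 mm wide, bevelled 2 mm, 72 mm deep. A dust plate fills it 10 mm below the rim; it sinks under 2 to 4 N of push and springs back. Clear socket: the foot goes 60 mm down, until the collar meets the rim, and stays. With a ferrule: the foot stops hard about 35 or 47 mm down. Which is clear varies, unseen.
- tub: Bystander: loose white plastic tub with a black lid, 80 mm in diameter, 75 mm high. Origin at the centre of its underside. Leave it where it stands.
- clay_bowl: Bystander: loose open terracotta bowl, 72 mm in diameter, 70 mm high. Origin at the centre of its underside. Leave it where it stands.
- tin: Bystander: loose dark metal tin, 68 mm in diameter, 90 mm high. Origin at the centre of its underside. Leave it where it stands.
- mouthpiece: The whole mouthpiece, loose, 134 mm tall, 0.15 to 0.23 kg; origin at the centre of its foot, z up along it.
Not all that is in view belongs to the job. What is meant by the mouthpiece is not orange, and is the smaller of those in its own colour.

How it is judged:
On the way:
1. the mouthpiece has been lifted clear out of the caddy (height (world z) of mouthpiece_seat above 0.125 m), for 0.1 s.
At the end, for the whole second after the job is handed in: The mouthpiece stands upright (within 4 degrees) in the clear socket, the underside of its collar within 3 mm of the rim in height and 4 mm of the socket's axis sideways, released and at rest (((z of mouthpiece_seat in the frame of socket_1 between -0.004 and 0.003 m and horizontal distance between mouthpiece_seat and socket_1 below 0.004 m) or (z of mouthpiece_seat in the frame of socket_2 between -0.004 and 0.003 m and horizontal distance between mouthpiece_seat and socket_2 below 0.004 m) or (z of mouthpiece_seat in the frame of socket_3 between -0.004 and 0.003 m and horizontal distance between mouthpiece_seat and socket_3 below 0.004 m)) and angle between mouthpiece_seat's own z axis and vertical below 0.07 rad and linear speed of mouthpiece below 0.02 m/s and contact force between the fingers and mouthpiece below 0.1 N); the robot touches nothing.
It fails at once if the mouthpiece is pushed against the stand, a dust plate or what lies below it with more than 45 N (contact force between mouthpiece and stand above 45 N).
It fails at once if the robot itself pushes on the stand or the caddy with more than 30 N (contact force between any of the arm, the fingers and stand above 30 N or contact force between any of the arm, the fingers and caddy above 30 N).
It fails at once if the tub is moved by more than 20 mm or tipped (distance of tub from where it was at the start of the episode above 0.02 m or angle between tub's own z axis and vertical above 0.3 rad).
It fails at once if the clay bowl is moved by more than 20 mm or tipped (distance of clay_bowl from where it was at the start of the episode above 0.02 m or angle between clay_bowl's own z axis and vertical above 0.3 rad).
It fails at once if the tin is moved by more than 20 mm or tipped (distance of tin from where it was at the start of the episode above 0.02 m or angle between tin's own z axis and vertical above 0.3 rad).
It also fails if it takes over 61 s, if anything falls off the work surface, if the arm or the gripper's body presses on something with over 40 N, if the wrist force passes 120 N, or if a joint passes its speed limit or range.

## Robot

A 7-joint arm with a two-finger parallel gripper is mounted at the origin on the work surface. World frame = base frame: x ahead of the robot, y to its left, z up, the work surface at z = 0. Lengths are in m, angles in rad, forces in N, time in s.
With the tool pointing down it reaches from about 0.425 to 0.925 m from the base axis. Payload 6.8 kg.
Tool frame: the origin (TCP) lies on the centre line of the jaws, within the pads' length; the fingertips stand bot.tip_reach ahead of it and the grasp point (between the pads) lies 3 mm ahead of it (bot.tip_reach is the distance from the TCP to the fingertips, in m); z points along the fingers, y is the line along which they close (so a half turn about z gives the same grasp; the last joint's range is limited). The gripper opens to 85 mm and grips with 20 to 120 N. Pads are 22 mm wide; open, the fingers measure 114 mm over their backs; the gripper's body (76 mm by 85 mm) begins 54 mm behind the grasp point. The pads swing forward as they close: fully open they stand 13 mm farther back than shut.
Start: joints at [1.197, 0.477, 0.022, 1.555, -0.011, 1.109, -0.083], TCP at [0.177, -0.651, 0.253] pointing down, gripper open.
Joint ranges: [-2.96, 2.96], [-0.34, 2.1], [-1.41, 1.46], [0.24, 2.44], [-1.37, 4.51], [0.17, 1.92], [-2.96, 2.96]. Speed limits (rad/s): [2.39, 2.39, 3.14, 3.14, 3.14, 3.14, 3.14].

## Interface

Orientations are given as a unit quaternion [w, x, y, z].
In Python, from station import bot gives the robot as it stands.
- The arm moves only by the tool jog_arm, never from a script. Its argument "deltas" is a list of rows, each a list of 7 numbers: the shift along the world's x, y, z in m, then the turn, a rotation vector about the world's x, y, z in rad, then the opening, from 0 (shut) to 1 (fully open). In form: [[x, y, z, rx, ry, rz, grip], ...]. A call has 1 to 10 rows; each row shifts and turns the commanded pose from where the row before left it; what a row does not reach is not made up. A row lasts 1/10 s, in which the tool goes at most 50 mm and 8.59 degrees, less where a joint would pass 70% of its speed; a pose out of reach is approached as far as the arm can. A call with a gripper value outside its range is refused whole. The fingers move at their own pace and stop on an object; "newtons" is the grip in N (left out, the last holds). Time passes only in rows, so rows that do not move let the fingers close. It gives the time, the measured TCP pose, the force, the opening and the grip force at its end, in the units of the state.
- bot.get_obs(): the state, without advancing time (a new reading comes with each control period).
- bot.read_camera(name): name is "scene" or "top" or "wrist"; returns a dict with "img" (420x560x3 uint8, red, green, blue), "K" (3x3 intrinsics, pixels), "dist_coeffs" ([k1, k2, p1, p2, k3] as OpenCV has them; the pictures are not rectified), "eye" and "attitude" of the camera in the world. Camera axes: x right, y down, z forward; pixel columns grow to the right and rows downward; lengths in m; the calibration is good to about 2 mm. A picture is of the moment at which its call begins. There is no depth.
- bot.hand_in(): hands the job in; it is judged then, once.
The state is a dict: "t": time; "q": joint angles; "joint_vel": joint speeds; "joint_torque": joint torques, N m; "eef_pos": TCP position; "tool_rot": TCP orientation; "contact_force": force on the tool from outside, world axes, zero at the start; "torque": the same for the moment, N m; "gripper_width": opening from 0.0 (shut) to 1.0 (fully open); "grasp_force": force on a finger pad.
Only numpy, scipy, OpenCV 4.12 (cv2) and the standard library are available. Lean on these libraries where they do the work, as an engineer would, in place of code of your own. Each camera call takes 0.05 s, during which the arm holds its last target. There are 200 camera calls.

## Working session

There is one attempt and no reset: what is moved stays moved. The work goes in short steps, Python scripts to look and compute and a tool call to move; the robot and the scene stay as the last step left them, time stands still between calls to the robot, and variables do not carry over. Pictures are saved under pics/ and viewed, at most 10 in all, crops included, and the job is handed in when it is done.

Besides the shell and the picture viewer there is one more tool, called after ">>>" as a command line: name --pt "numbers of a row" for each row, then --argument value for the rest. jog_arm: Moves the arm, as the interface text tells. Its arguments: {"type":"object","properties":{"deltas":{"type":"array"},"newtons":{"type":"number"}},"required":["deltas"]}

```bash
mkdir -p pics
python3 - <<'E'
from station import bot
import cv2,numpy as np
o=bot.get_obs(); print({k:np.round(v,3).tolist() for k,v in o.items()}, bot.tip_reach)
ims=[]
for n in ["scene","top"]:
    c=bot.read_camera(n); cv2.imwrite(f"pics/{n}0.png",c["img"][:,:,::-1])
    np.savez(f"{n}0.npz",**c); print(n,c["K"].tolist(),c["dist_coeffs"],c["eye"],c["attitude"])
E
```

```text
{'t': 0.0, 'q': [1.197, 0.478, 0.022, 1.556, -0.012, 1.109, -0.083], 'joint_vel': [-0.001, -0.001, -0.0, 0.0, 0.001, 0.002, -0.0], 'joint_torque': [-0.0, -59.644, 1.608, -28.119, 0.012, 0.009, -0.0], 'eef_pos': [0.177, -0.651, 0.252], 'tool_rot': [-0.001, 0.991, 0.133, -0.0], 'contact_force': [0.048, 0.189, 0.124], 'torque': [0.03, 0.064, 0.056], 'grasp_force': 0.0, 'gripper_width': 1.001} 0.022
scene [[467.57018386500994, 0.0, 279.75430063236314], [0.0, 467.57018386500994, 208.64072210338722], [0.0, 0.0, 1.0]] [-0.05299149  0.          0.          0.          0.        ] [1.27421762 0.07243444 0.83086303] [-0.23403025  0.58585487  0.72478868 -0.27692109]
top [[478.4624575133081, 0.0, 278.2428304918071], [0.0, 478.4624575133081, 215.1416668782969], [0.0, 0.0, 1.0]] [-0.16315213  0.          0.          0.          0.        ] [ 0.42248493 -0.0730204   1.06404067] [-0.0673325   0.71002522 -0.69783273  0.06603034]
```

View pics/scene0.png

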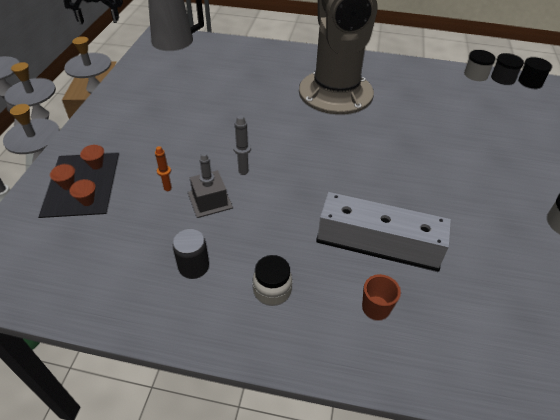

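View pics/top0.png

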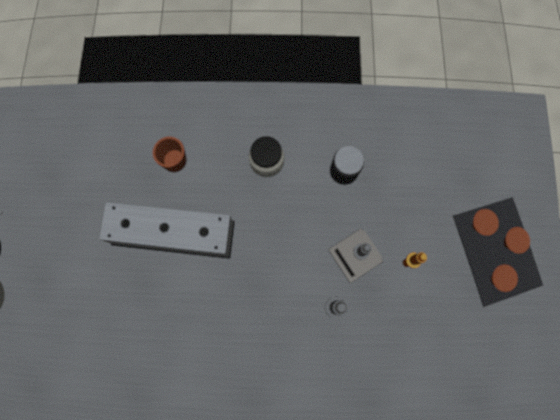

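Candidates: steel piece in the caddy (scene 206,165; top 363,249), a larger steel one standing on the table (scene 242,145; top 338,307), and an orange one (scene 163,168; top 416,260). The caddy piece fits: it is steel, not orange, and the smaller of the two grey ones. I'll confirm this in a crop and measure.

```bash
cat > h.py <<'E'
import numpy as np,cv2
from scipy.spatial.transform import Rotation as R
def ray(c,uv):
    p=cv2.undistortPoints(np.array([[uv]],float),c["K"],c["dist_coeffs"])[0,0]
    w,x,y,z=c["attitude"]; return c["eye"],R.from_quat([x,y,z,w]).apply([p[0],p[1],1])
def onz(c,uv,z):
    e,d=ray(c,uv); return e+d*(z-e[2])/d[2]
def proj(c,P):
    w,x,y,z=c["attitude"]; r=R.from_quat([x,y,z,w]).inv()
    return cv2.projectPoints(r.apply(np.atleast_2d(P)-c["eye"]),np.zeros(3),np.zeros(3),c["K"],c["dist_coeffs"])[0][:,0]
E
python3 - <<'E'
from h import *
s=dict(np.load("scene0.npz"));t=dict(np.load("top0.npz"))
a=cv2.resize(s["img"][100:220,140:280],None,fx=2.8,fy=2.8,interpolation=2)
b=cv2.resize(t["img"][190:330,290:440],None,fx=2.4,fy=2.4,interpolation=2)
h=336;o=np.zeros((336,a.shape[1]+b.shape[1],3),np.uint8);o[:a.shape[0],:a.shape[1]]=a;o[:b.shape[0],a.shape[1]:]=b
d=cv2.resize(t["img"][195:262,90:245],None,fx=4.8,fy=4.8,interpolation=2)
W=max(o.shape[1],d.shape[1]);o=np.pad(o,((0,0),(0,W-o.shape[1]),(0,0)));d=np.pad(d[:255],((0,0),(0,W-d.shape[1]),(0,0)))
cv2.imwrite("pics/crop1.png",np.vstack([o,d])[:,:,::-1])
for n,uv,z in [("m tip",(366,243),.149),("bowl",(170,150),.07),("tub",(266,151),.075),("tin",(348,161),.09),("big",(340,306),.15),("orange",(421,258),.15)]: print(n,onz(t,uv,z).round(3))
for n,c,x0,x1,y0,y1 in [("top",t,100,235,203,255),("scene",s,322,450,198,240)]:
    g=cv2.cvtColor(c["img"],7)[y0:y1,x0:x1]
    m=(g<60).astype(np.uint8)
    k,l,st,ce=cv2.connectedComponentsWithStats(m)
    for i in range(1,k):
        if 25<st[i,4]<200:
            uv=ce[i]+[x0,y0]; print(n,st[i].tolist(),uv.round(1),onz(c,uv,.085).round(4))
E
```

```text
m tip [ 0.545 -0.241  0.149]
bowl [0.754 0.171 0.07 ]
tub [ 0.753 -0.041  0.075]
tin [ 0.729 -0.216  0.09 ]
big [ 0.424 -0.19   0.15 ]
orange [ 0.517 -0.349  0.15 ]
top [22, 17, 7, 7, 45] [125. 223.] [0.5871 0.254  0.085 ]
top [125, 18, 9, 34, 135] [229.8 238. ] [0.5597 0.0298 0.085 ]
top [60, 21, 8, 8, 50] [163.6 227.2] [0.5798 0.1699 0.085 ]
top [100, 25, 8, 8, 51] [203.5 231.4] [0.5725 0.0852 0.085 ]
scene [21, 11, 8, 5, 31] [346.4 210.7] [0.5773 0.0857 0.085 ]
scene [59, 19, 9, 6, 33] [385.  219.6] [0.5848 0.1694 0.085 ]
scene [99, 29, 9, 5, 37] [425.3 228.7] [0.5922 0.2546 0.085 ]
```

View pics/crop1.png

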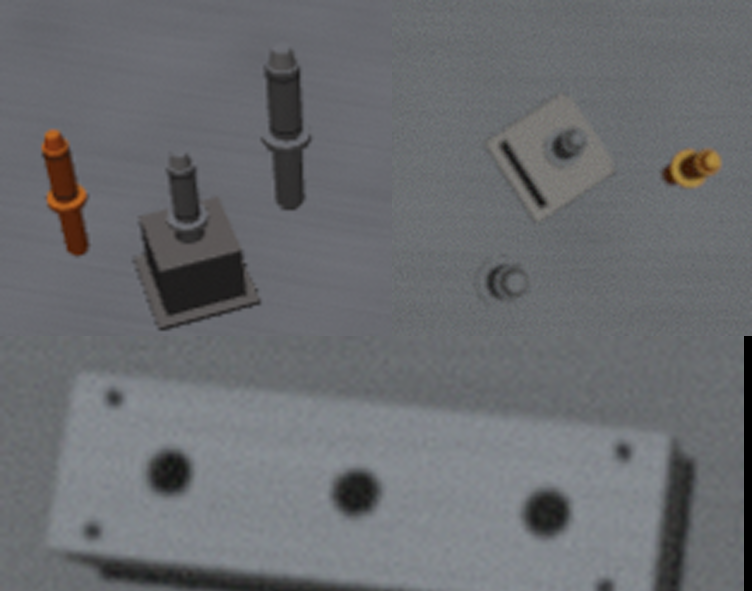

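The crop confirms it. The caddy piece is clearly shorter than the free-standing steel one. Sockets lie near y = 0.085, 0.170 and 0.254.

Run:
```python
from h import *
s=dict(np.load("scene0.npz"));t=dict(np.load("top0.npz"))
print("tip", onz(t,(365.5,246.5),.149), onz(s,(204.3,155.5),.149))
print("collar scene",onz(s,(206.8,178),.078))
def tri(a,b):
    e1,d1=ray(s,a);e2,d2=ray(t,b);k=np.linalg.lstsq(np.c_[d1,-d2],e2-e1,rcond=None)[0];return (e1+k[0]*d1+e2+k[1]*d2)/2
print("bigfoot",onz(s,(243,172),0),"orangefoot",onz(s,(167.5,189),0),"bigtip",tri((240.5,119),(341.5,305.5)),"orangetip",tri((159,148.5),(422.5,257)))
```

```text
tip [ 0.53854532 -0.23966699  0.149     ] [ 0.54073869 -0.24016552  0.149     ]
collar scene [ 0.53867225 -0.24241989  0.078     ]
bigfoot [ 4.20526671e-01 -1.90376725e-01 -1.11022302e-16] orangefoot [ 5.21834911e-01 -3.58881870e-01  1.11022302e-16] bigtip [ 0.42486361 -0.18868463  0.17231492] orangetip [ 0.52116752 -0.35745413  0.1314561 ]
```

>>> jog_arm --pt "0.035 0.04 0.0 0 0 0 0.6" --pt "0.035 0.035 0 0 0 0 0.6" --pt "0.035 0.035 0 0 0 0 0.6" --pt "0.035 0.035 0 0 0 0 0.6" --pt "0.035 0.035 0 0 0 0 0.6" --pt "0.035 0.035 0 0 0 0 0.6" --pt "0.035 0.035 0 0 0 0 0.6" --pt "0.035 0.035 0 0 0 0 0.6" --pt "0.03 0.035 0 0 0 0 0.6" --pt "0 0 0 0 0 0 0.6"

```text
t: 1.1
eef_pos: [0.4905, -0.326, 0.2531]
tool_rot: [-0.002, 0.99, 0.138, 0.001]
contact_force: [-0.1, -0.2, -0.4]
gripper_width: 0.599
grasp_force: 0.0
```

>>> jog_arm --pt "0.025 0.04 0 0 0 0 0.6" --pt "0.0245 0.045 0 0 0 0.0 0.6" --pt "0 0 0 0 0 0 0.6"

```text
t: 1.4
eef_pos: [0.5379, -0.2414, 0.2531]
tool_rot: [-0.002, 0.99, 0.138, 0.001]
contact_force: [-0.3, 0.3, 1.0]
gripper_width: 0.602
grasp_force: 0.0
```

Run:
```python
from station import bot
from h import *
o=bot.get_obs();print(o["eef_pos"],o["tool_rot"],o["t"])
c=bot.read_camera("wrist");np.savez("w1.npz",**c);im=c["img"].copy()
for z in (.06,.078,.109,.149):
    p=proj(c,[.540,-.241,z])[0];print(z,p);cv2.circle(im,tuple(int(v) for v in p),3,(255,0,0),1)
cv2.imwrite("pics/w1.png",im[:,:,::-1])
```

```text
[ 0.53787629 -0.24135291  0.25313571] [-0.00209878  0.990405    0.13817415  0.00119796] 1.4
0.06 [272.7565673  184.28031715]
0.078 [272.6338688  188.85827817]
0.109 [272.38602032 198.10767148]
0.149 [271.97305746 213.52488333]
```

View pics/w1.png

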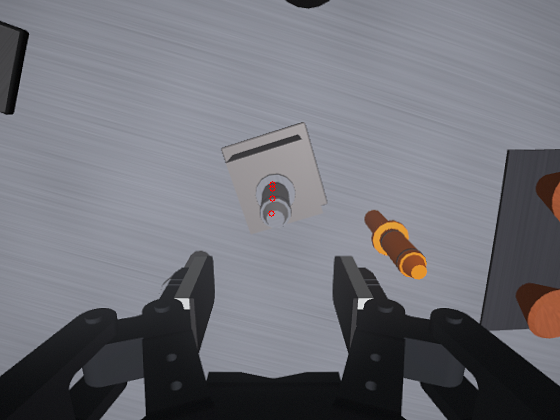

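The wrist view shows the caddy piece between the fingers, its tip at about (275,216) and collar at about (275,190). That is 3 px right of my marks, so about 1 mm to -y. Descending to grasp.

>>> jog_arm --pt "0.002 -0.001 -0.03 0 0 0 0.6" --pt "0 0 -0.03 0 0 0 0.6" --pt "0 0 -0.03 0 0 0 0.6" --pt "0 0 -0.03 0 0 0 0.6" --pt "0 0 -0.02 0 0 0 0.6" --pt "0 0 0 0 0 0 0.6" --newtons 60

```text
t: 2.05
eef_pos: [0.5331, -0.2514, 0.1101]
tool_rot: [-0.001, 0.991, 0.132, -0.003]
contact_force: [-0.5, -0.6, -0.2]
gripper_width: 0.599
grasp_force: 0.0
```

>>> jog_arm --pt "0 0 0 0 0 0 0.3" --pt "0 0 0 0 0 0 0.2" --pt "0 0 0 0 0 0 0.1" --pt "0 0 0 0 0 0 0.1" --pt "0 0 0 0 0 0 0.1" --pt "0 0 0 0 0 0 0.1"

```text
t: 2.65
eef_pos: [0.5364, -0.2485, 0.1149]
tool_rot: [-0.001, 0.991, 0.133, 0.0]
contact_force: [-2.4, 7.1, 5.6]
gripper_width: 0.247
grasp_force: 55.9
```

Contact force is sideways and the TCP drifted during the descent. I'll reopen, correct and regrasp.

>>> jog_arm --pt "0 0 0 0 0 0 0.6" --pt "0 0 0 0 0 0 0.6" --pt "0 0 0 0 0 0 0.6" --pt "0 0 0 0 0 0 0.6"

```text
t: 3.05
eef_pos: [0.5364, -0.2514, 0.1138]
tool_rot: [0.0, 0.991, 0.132, 0.0]
contact_force: [1.1, -0.1, 0.3]
gripper_width: 0.602
grasp_force: 0.0
```

Run:
```python
from station import bot
from h import *
o=bot.get_obs();print(o["eef_pos"],o["tool_rot"],o["contact_force"],o["gripper_width"])
c=bot.read_camera("wrist")["img"];t=bot.read_camera("top")["img"][200:300,310:420]
b=cv2.resize(t,None,fx=2.1,fy=2.1);b=np.pad(b,((0,420-b.shape[0]),(0,0),(0,0)))
cv2.imwrite("pics/w2.png",np.hstack([c,b])[:,:,::-1])
```

```text
[ 0.53637674 -0.25139361  0.11375667] [4.22008820e-04 9.91220979e-01 1.32214403e-01 3.81079274e-04] [ 1.05260447 -0.08404253  0.3281928 ] 0.6016871079967495
```

View pics/w2.png

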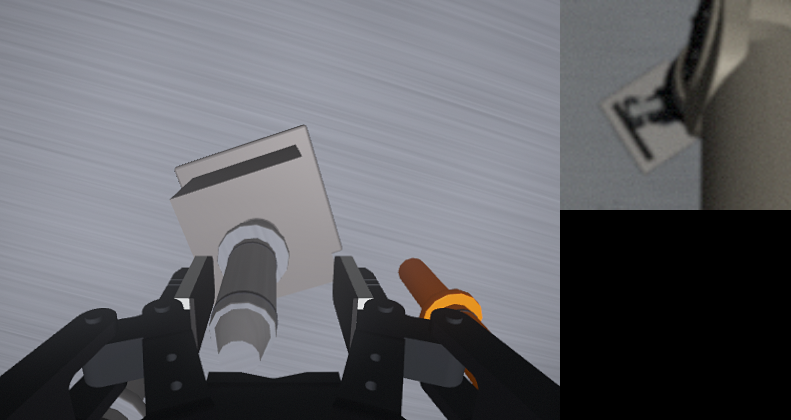

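The wrist view shows the barrel at column ~247 while the finger centre is at 274. The piece is therefore ~10 mm towards +y from the tool, matching my estimate of (0.540,-0.241).

>>> jog_arm --pt "0.002 0.005 0 0 0 0 0.6" --pt "0.002 0.005 -0.002 0 0 0 0.6" --pt "0 0 0 0 0 0 0.6" --pt "0 0 0 0 0 0 0.6"

```text
t: 3.55
eef_pos: [0.5402, -0.2403, 0.1111]
tool_rot: [-0.0, 0.991, 0.133, -0.0]
contact_force: [0.0, -0.6, -0.6]
gripper_width: 0.597
grasp_force: 0.0
```

Run:
```python
from station import bot
from h import *
o=bot.get_obs();print(o["eef_pos"],o["tool_rot"],o["contact_force"],o["gripper_width"])
cc=bot.read_camera("wrist");c=cc["img"]
for z in (.078,.109,.149): print(proj(cc,[.540,-.241,z])[0])
g=cv2.cvtColor(c,7)[285]; print(g[200:350:3].tolist())
```

```text
[ 0.54024193 -0.24030906  0.11113527] [-8.99489729e-05  9.91130464e-01  1.32892382e-01 -1.01107802e-04] [ 0.01440906 -0.62433366 -0.64671885] 0.5967383119416604
[271.32702549 263.32933265]
[270.8440896  298.00191779]
[269.808071   372.65163504]
[45, 45, 45, 45, 44, 157, 144, 142, 142, 142, 142, 142, 142, 142, 156, 156, 134, 77, 78, 78, 77, 77, 78, 78, 78, 78, 80, 80, 79, 80, 79, 82, 80, 135, 158, 158, 145, 143, 143, 143, 142, 143, 143, 143, 108, 43, 44, 44, 44, 43]
```

The barrel is now centred (251–299 px against fingers at 274). Closing.

>>> jog_arm --pt "0 0 0 0 0 0 0.3" --pt "0 0 0 0 0 0 0.2" --pt "0 0 0 0 0 0 0.1" --pt "0 0 0 0 0 0 0.1" --pt "0 0 0 0 0 0 0.1"

```text
t: 4.1
eef_pos: [0.5402, -0.2409, 0.1115]
tool_rot: [0.0, 0.991, 0.132, 0.0]
contact_force: [-0.7, -0.8, 2.2]
gripper_width: 0.242
grasp_force: 58.5
```

>>> jog_arm --pt "0 0 0.01 0 0 0 0.1" --pt "0 0 0.015 0 0 0 0.1" --pt "0 0 0.015 0 0 0 0.1" --pt "0 0 0.015 0 0 0 0.1" --pt "0 0 0.02 0 0 0 0.1" --pt "0 0 0.02 0 0 0 0.1" --pt "0 0 0.02 0 0 0 0.1" --pt "0 0 0.0 0 0 0 0.1"

```text
t: 4.9
eef_pos: [0.5419, -0.2413, 0.2303]
tool_rot: [0.002, 0.991, 0.132, 0.003]
contact_force: [-0.8, -0.5, -1.7]
gripper_width: 0.24
grasp_force: 59.1
```

Run:
```python
from station import bot
from h import *
o=bot.get_obs();print(o["t"],o["eef_pos"],o["tool_rot"],o["contact_force"],o["torque"],o["gripper_width"])
cc=bot.read_camera("wrist");np.savez("w3.npz",**cc)
for z in (-.034,.04): print(proj(cc,o["eef_pos"]+[0,0,z])[0])
s=bot.read_camera("scene");np.savez("s3.npz",**s);b=s["img"][80:220,130:290]
b=np.pad(cv2.resize(b,(240,210)),((0,210),(0,0),(0,0)))
cv2.imwrite("pics/w3.png",np.hstack([cc["img"],b])[:,:,::-1])
```

```text
4.9 [ 0.54190442 -0.24130378  0.23033043] [0.00150228 0.99118644 0.13243471 0.00286959] [-0.84645563 -0.49008778 -1.70080512] [ 0.0043266  -0.02532575  0.02516583] 0.24032045915148212
[269.75175332 262.10661413]
[268.08187977 376.37226504]
```

View pics/w3.png

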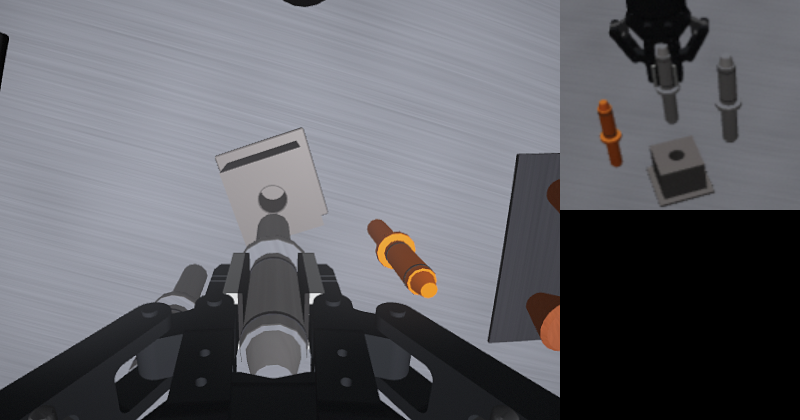

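The piece is held and lifted, with the caddy hole empty at (272,198). The free steel piece and the orange one stand untouched. Moving to the nearest socket, about (0.575,0.0855).

>>> jog_arm --pt "0.004 0.036 0 0 0 0 0.1" --pt "0.004 0.036 0 0 0 0 0.1" --pt "0.004 0.036 0 0 0 0 0.1" --pt "0.004 0.036 0 0 0 0 0.1" --pt "0.004 0.036 0 0 0 0 0.1" --pt "0.004 0.036 0 0 0 0 0.1" --pt "0.004 0.036 0 0 0 0 0.1" --pt "0.003 0.036 0 0 0 0 0.1" --pt "0.002 0.036 0 0 0 0 0.1" --pt "0 0 0 0 0 0 0.1"

```text
t: 6.0
eef_pos: [0.5719, 0.0903, 0.2252]
tool_rot: [-0.002, 0.991, 0.137, -0.001]
contact_force: [0.7, 0.2, -2.1]
gripper_width: 0.239
grasp_force: 59.1
```

>>> jog_arm --pt "0 0 0 0 0 0 0.1" --pt "0 0 0 0 0 0 0.1"

```text
t: 6.2
eef_pos: [0.5727, 0.0818, 0.2253]
tool_rot: [0.0, 0.991, 0.132, -0.001]
contact_force: [-0.1, -0.7, -1.9]
gripper_width: 0.244
grasp_force: 59.1
```

>>> jog_arm --pt "0.002 0.004 -0.01 0 0 0 0.1" --pt "0 0 -0.01 0 0 0 0.1" --pt "0 0 -0.008 0 0 0 0.1" --pt "0 0 0 0 0 0 0.1" --pt "0 0 0 0 0 0 0.1"

```text
t: 6.7
eef_pos: [0.575, 0.087, 0.1979]
tool_rot: [0.0, 0.991, 0.132, -0.0]
contact_force: [0.2, 0.5, -1.6]
gripper_width: 0.243
grasp_force: 59.1
```

Run:
```python
from station import bot
from h import *
o=bot.get_obs();print(o["t"],o["eef_pos"],o["tool_rot"],o["contact_force"])
w=bot.read_camera("wrist");s=bot.read_camera("scene");np.savez("w4.npz",**w);np.savez("s4.npz",**s)
print(proj(w,[[.575,.0855,.085]]),proj(w,o["eef_pos"]+[0,0,-.0965]),proj(s,[[.575,.0855,.085]]),proj(s,o["eef_pos"]+[0,0,-.0965]))
a=cv2.resize(w["img"][150:400,150:400],(500,500));b=cv2.resize(s["img"][140:240,316:376],(300,500),interpolation=2)
cv2.imwrite("pics/w4.png",np.hstack([a,b])[:,:,::-1])
```

```text
6.7 [0.57497581 0.08700763 0.19789842] [ 2.86719208e-05  9.91199814e-01  1.32373595e-01 -3.99760528e-04] [ 0.199571    0.47990085 -1.60628788]
[[273.21371478 212.71064642]] [[270.88695407 219.76676672]] [[346.39385462 209.9549075 ]] [[348.01206502 204.90073722]]
```

View pics/w4.png

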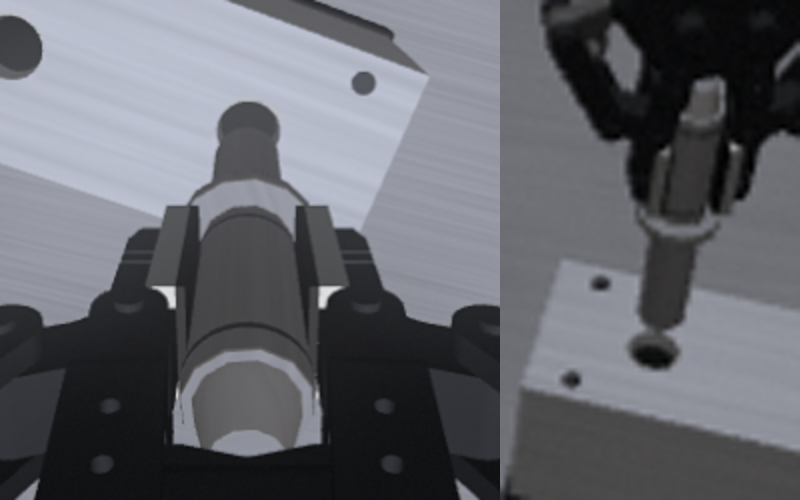

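Wrist view: shank and socket mouth line up in columns (273.5 against 274), with the mouth about 2 px lower than predicted. Scene view: foot at (348,205), mouth at (347,210). Only a 1 mm correction is needed, so I'm feeling down.

>>> jog_arm --pt "-0.001 -0.001 -0.005 0 0 0 0.1" --pt "0 0 -0.005 0 0 0 0.1" --pt "0 0 -0.005 0 0 0 0.1" --pt "0 0 -0.003 0 0 0 0.1" --pt "0 0 -0.003 0 0 0 0.1" --pt "0 0 0 0 0 0 0.1"

```text
t: 7.4
eef_pos: [0.5745, 0.0864, 0.177]
tool_rot: [-0.0, 0.991, 0.133, 0.0]
contact_force: [1.3, 0.8, -2.4]
gripper_width: 0.244
grasp_force: 59.2
```

>>> jog_arm --pt "0 0 -0.003 0 0 0 0.1" --pt "0 0 -0.003 0 0 0 0.1" --pt "0 0 0 0 0 0 0.1"

```text
t: 7.7
eef_pos: [0.5745, 0.0864, 0.1712]
tool_rot: [-0.0, 0.991, 0.133, 0.0]
contact_force: [2.4, 0.3, -3.7]
gripper_width: 0.241
grasp_force: 59.2
```

>>> jog_arm --pt "0 0 -0.003 0 0 0 0.1" --pt "0 0 -0.003 0 0 0 0.1" --pt "0 0 0 0 0 0 0.1"

```text
t: 8.0
eef_pos: [0.5746, 0.0864, 0.1653]
tool_rot: [-0.0, 0.991, 0.133, 0.0]
contact_force: [2.9, -0.1, -1.3]
gripper_width: 0.243
grasp_force: 59.4
```

>>> jog_arm --pt "0 0 -0.003 0 0 0 0.1" --pt "0 0 -0.003 0 0 0 0.1" --pt "0 0 0 0 0 0 0.1"

```text
t: 8.3
eef_pos: [0.5745, 0.0864, 0.1591]
tool_rot: [-0.0, 0.991, 0.133, 0.0]
contact_force: [3.6, 1.1, -0.8]
gripper_width: 0.241
grasp_force: 59.5
```

>>> jog_arm --pt "0 0 -0.003 0 0 0 0.1" --pt "0 0 -0.003 0 0 0 0.1" --pt "0 0 0 0 0 0 0.1"

```text
t: 8.6
eef_pos: [0.5745, 0.0864, 0.1531]
tool_rot: [-0.0, 0.991, 0.133, 0.0]
contact_force: [4.1, 1.9, 0.0]
gripper_width: 0.245
grasp_force: 59.5
```

>>> jog_arm --pt "0.001 0.0005 -0.002 0 0 0 0.1" --pt "0 0 -0.002 0 0 0 0.1" --pt "0 0 0 0 0 0 0.1"

```text
t: 8.9
eef_pos: [0.5748, 0.0865, 0.1487]
tool_rot: [0.0, 0.991, 0.133, -0.0]
contact_force: [3.2, 0.6, -1.2]
gripper_width: 0.242
grasp_force: 59.6
```

>>> jog_arm --pt "0 0 -0.002 0 0 0 0.1" --pt "0 0 -0.002 0 0 0 0.1" --pt "0 0 0 0 0 0 0.1"

```text
t: 9.2
eef_pos: [0.5753, 0.0867, 0.1463]
tool_rot: [0.0, 0.991, 0.132, 0.0]
contact_force: [0.2, -0.7, 10.4]
gripper_width: 0.243
grasp_force: 60.9
```

>>> jog_arm --pt "0 0 -0.002 0 0 0 0.1" --pt "0 0 -0.001 0 0 0 0.1" --pt "0 0 0 0 0 0 0.1"

```text
t: 9.5
eef_pos: [0.5762, 0.0869, 0.1461]
tool_rot: [0.0, 0.991, 0.132, 0.001]
contact_force: [-5.2, -1.3, 30.6]
gripper_width: 0.241
grasp_force: 62.5
```

Hard stop at about 35 mm, so a ferrule is there. Backing out, then on to the middle socket, with smaller steps per call next time.

>>> jog_arm --pt "0 0 0.01 0 0 0 0.1" --pt "0 0 0.01 0 0 0 0.1" --pt "0 0 0.012 0 0 0 0.1" --pt "0 0 0.012 0 0 0 0.1" --pt "0 0 0.012 0 0 0 0.1" --pt "0 0 0 0 0 0 0.1"

```text
t: 10.1
eef_pos: [0.5755, 0.0869, 0.2001]
tool_rot: [0.0, 0.991, 0.132, 0.001]
contact_force: [-0.3, -0.3, -1.3]
gripper_width: 0.237
grasp_force: 59.3
```

>>> jog_arm --pt "0.001 0.012 0 0 0 0 0.1" --pt "0.001 0.014 0 0 0 0 0.1" --pt "0.001 0.015 0 0 0 0 0.1" --pt "0.001 0.015 0 0 0 0 0.1" --pt "0.001 0.014 0 0 0 0 0.1" --pt "0.001 0.014 0 0 0 0 0.1" --pt "0 0 0 0 0 0 0.1" --pt "0 0 0 0 0 0 0.1"

```text
t: 10.9
eef_pos: [0.5811, 0.1709, 0.1982]
tool_rot: [0.0, 0.991, 0.133, -0.0]
contact_force: [1.3, -0.7, -1.8]
gripper_width: 0.239
grasp_force: 59.3
```

>>> jog_arm --pt "0.0013 0 -0.005 0 0 0 0.1" --pt "0 0 -0.005 0 0 0 0.1" --pt "0 0 -0.005 0 0 0 0.1" --pt "0 0 -0.004 0 0 0 0.1" --pt "0 0 -0.003 0 0 0 0.1" --pt "0 0 0 0 0 0 0.1"

```text
t: 11.5
eef_pos: [0.5825, 0.1708, 0.1759]
tool_rot: [-0.0, 0.991, 0.132, -0.0]
contact_force: [0.6, 0.2, -2.8]
gripper_width: 0.242
grasp_force: 59.3
```

>>> jog_arm --pt "0 0 -0.003 0 0 0 0.1" --pt "0 0 -0.003 0 0 0 0.1" --pt "0 0 0 0 0 0 0.1"

```text
t: 11.8
eef_pos: [0.5825, 0.1709, 0.1701]
tool_rot: [-0.0, 0.991, 0.133, 0.0]
contact_force: [-0.1, -0.7, -2.0]
gripper_width: 0.237
grasp_force: 59.3
```

>>> jog_arm --pt "0 0 -0.003 0 0 0 0.1" --pt "0 0 -0.003 0 0 0 0.1" --pt "0 0 0 0 0 0 0.1"

```text
t: 12.1
eef_pos: [0.5825, 0.1708, 0.1641]
tool_rot: [-0.0, 0.991, 0.133, 0.0]
contact_force: [1.8, 1.7, -2.2]
gripper_width: 0.243
grasp_force: 59.3
```

>>> jog_arm --pt "0 0 -0.003 0 0 0 0.1" --pt "0 0 -0.003 0 0 0 0.1" --pt "0 0 0 0 0 0 0.1"

```text
t: 12.4
eef_pos: [0.5825, 0.1708, 0.1579]
tool_rot: [-0.0, 0.991, 0.133, 0.0]
contact_force: [2.2, 0.2, -2.4]
gripper_width: 0.246
grasp_force: 59.4
```

>>> jog_arm --pt "0.0005 0 -0.003 0 0 0 0.1" --pt "0 0 -0.003 0 0 0 0.1" --pt "0 0 -0.002 0 0 0 0.1" --pt "0 0 0 0 0 0 0.1"

```text
t: 12.8
eef_pos: [0.5827, 0.1708, 0.1498]
tool_rot: [-0.0, 0.991, 0.133, -0.0]
contact_force: [1.1, 1.2, -2.5]
gripper_width: 0.24
grasp_force: 59.2
```

>>> jog_arm --pt "0 0 -0.0015 0 0 0 0.1" --pt "0 0 -0.001 0 0 0 0.1" --pt "0 0 0 0 0 0 0.1"

```text
t: 13.1
eef_pos: [0.5828, 0.1709, 0.1477]
tool_rot: [-0.0, 0.991, 0.133, -0.0]
contact_force: [-0.2, 1.1, -1.1]
gripper_width: 0.244
grasp_force: 59.4
```

>>> jog_arm --pt "0 0 -0.001 0 0 0 0.1" --pt "0 0 -0.001 0 0 0 0.1" --pt "0 0 0 0 0 0 0.1"

```text
t: 13.4
eef_pos: [0.5829, 0.1708, 0.1457]
tool_rot: [-0.0, 0.991, 0.133, -0.0]
contact_force: [-0.5, 1.7, 0.8]
gripper_width: 0.242
grasp_force: 59.4
```

>>> jog_arm --pt "0 0 -0.001 0 0 0 0.1" --pt "0 0 -0.001 0 0 0 0.1" --pt "0 0 0 0 0 0 0.1"

```text
t: 13.7
eef_pos: [0.5829, 0.1708, 0.1436]
tool_rot: [-0.0, 0.991, 0.133, -0.0]
contact_force: [0.4, 2.4, -0.0]
gripper_width: 0.244
grasp_force: 59.4
```

Past 35 mm. The next possible stop is 47 mm, at TCP about 0.1345.

>>> jog_arm --pt "0 0.0003 -0.002 0 0 0 0.1" --pt "0 0 -0.002 0 0 0 0.1" --pt "0 0 -0.001 0 0 0 0.1" --pt "0 0 0 0 0 0 0.1"

```text
t: 14.1
eef_pos: [0.5829, 0.1708, 0.1385]
tool_rot: [0.0, 0.991, 0.132, -0.0]
contact_force: [0.7, 2.1, -0.9]
gripper_width: 0.244
grasp_force: 59.5
```

>>> jog_arm --pt "0 0 -0.001 0 0 0 0.1" --pt "0 0 -0.001 0 0 0 0.1" --pt "0 0 0 0 0 0 0.1"

```text
t: 14.4
eef_pos: [0.5829, 0.1709, 0.1366]
tool_rot: [0.0, 0.991, 0.132, -0.0]
contact_force: [0.0, 0.7, -0.2]
gripper_width: 0.24
grasp_force: 59.5
```

>>> jog_arm --pt "0 0 -0.001 0 0 0 0.1" --pt "0 0 -0.001 0 0 0 0.1" --pt "0 0 0 0 0 0 0.1"

```text
t: 14.7
eef_pos: [0.5829, 0.1709, 0.1346]
tool_rot: [0.0, 0.991, 0.132, -0.0]
contact_force: [-0.1, 1.2, 0.4]
gripper_width: 0.231
grasp_force: 59.5
```

>>> jog_arm --pt "0 0 -0.001 0 0 0 0.1" --pt "0 0 -0.0005 0 0 0 0.1" --pt "0 0 0 0 0 0 0.1"

```text
t: 15.0
eef_pos: [0.5833, 0.171, 0.1344]
tool_rot: [0.0, 0.991, 0.132, 0.0]
contact_force: [-2.1, -0.4, 8.4]
gripper_width: 0.243
grasp_force: 60.2
```

>>> jog_arm --pt "0 0 -0.001 0 0 0 0.1" --pt "0 0 -0.0005 0 0 0 0.1" --pt "0 0 0 0 0 0 0.1"

```text
t: 15.3
eef_pos: [0.5837, 0.1712, 0.1343]
tool_rot: [0.0, 0.991, 0.132, 0.001]
contact_force: [-4.8, -1.8, 17.4]
gripper_width: 0.243
grasp_force: 61.1
```

Stopped at 47 mm. Backing out and going to the third socket, which should be near (0.590,0.2555).

>>> jog_arm --pt "-0.0005 0 0.01 0 0 0 0.1" --pt "0 0 0.012 0 0 0 0.1" --pt "0 0 0.012 0 0 0 0.1" --pt "0 0 0.012 0 0 0 0.1" --pt "0 0 0.01 0 0 0 0.1" --pt "0 0 0.01 0 0 0 0.1" --pt "0 0 0 0 0 0 0.1"

```text
t: 16.0
eef_pos: [0.5831, 0.1712, 0.1995]
tool_rot: [-0.0, 0.991, 0.132, 0.001]
contact_force: [-0.6, -0.6, -2.3]
gripper_width: 0.24
grasp_force: 59.2
```

>>> jog_arm --pt "0.001 0.012 0 0 0 0 0.1" --pt "0.001 0.014 0 0 0 0 0.1" --pt "0.001 0.015 0 0 0 0 0.1" --pt "0.001 0.015 0 0 0 0 0.1" --pt "0.002 0.014 0 0 0 0 0.1" --pt "0.001 0.014 0 0 0 0 0.1" --pt "0 0 0 0 0 0 0.1" --pt "0 0 0 0 0 0 0.1"

```text
t: 16.8
eef_pos: [0.5894, 0.2552, 0.1976]
tool_rot: [0.0, 0.991, 0.133, -0.0]
contact_force: [-0.1, -1.7, -2.3]
gripper_width: 0.243
grasp_force: 59.2
```

>>> jog_arm --pt "0.0007 0 -0.005 0 0 0 0.1" --pt "0 0 -0.005 0 0 0 0.1" --pt "0 0 -0.005 0 0 0 0.1" --pt "0 0 -0.004 0 0 0 0.1" --pt "0 0 -0.003 0 0 0 0.1" --pt "0 0 0 0 0 0 0.1"

```text
t: 17.4
eef_pos: [0.5902, 0.2552, 0.1754]
tool_rot: [-0.0, 0.991, 0.133, 0.0]
contact_force: [0.5, 0.4, -2.2]
gripper_width: 0.239
grasp_force: 59.3
```

>>> jog_arm --pt "0 0 -0.003 0 0 0 0.1" --pt "0 0 -0.003 0 0 0 0.1" --pt "0 0 0 0 0 0 0.1"

```text
t: 17.7
eef_pos: [0.5903, 0.2552, 0.1697]
tool_rot: [-0.0, 0.991, 0.132, 0.0]
contact_force: [1.3, 1.4, -2.5]
gripper_width: 0.242
grasp_force: 59.3
```

>>> jog_arm --pt "0 0 -0.003 0 0 0 0.1" --pt "0 0 -0.003 0 0 0 0.1" --pt "0 0 0 0 0 0 0.1"

```text
t: 18.0
eef_pos: [0.5903, 0.2552, 0.1636]
tool_rot: [-0.0, 0.991, 0.133, 0.0]
contact_force: [1.4, 2.1, -0.8]
gripper_width: 0.24
grasp_force: 59.3
```

>>> jog_arm --pt "0 0 -0.003 0 0 0 0.1" --pt "0 0 -0.003 0 0 0 0.1" --pt "0 0 0 0 0 0 0.1"

```text
t: 18.3
eef_pos: [0.5902, 0.2552, 0.1575]
tool_rot: [-0.0, 0.991, 0.133, 0.0]
contact_force: [2.3, 2.2, -1.0]
gripper_width: 0.241
grasp_force: 59.4
```

>>> jog_arm --pt "0.0004 0.0004 -0.003 0 0 0 0.1" --pt "0 0 -0.002 0 0 0 0.1" --pt "0 0 -0.002 0 0 0 0.1" --pt "0 0 0 0 0 0 0.1"

```text
t: 18.7
eef_pos: [0.5904, 0.2553, 0.1503]
tool_rot: [0.0, 0.991, 0.132, -0.0]
contact_force: [0.5, 1.0, -1.6]
gripper_width: 0.241
grasp_force: 59.4
```

>>> jog_arm --pt "0 0 -0.0015 0 0 0 0.1" --pt "0 0 -0.0015 0 0 0 0.1" --pt "0 0 0 0 0 0 0.1"

```text
t: 19.0
eef_pos: [0.5905, 0.2553, 0.1475]
tool_rot: [0.0, 0.991, 0.132, -0.0]
contact_force: [1.6, 0.6, -0.7]
gripper_width: 0.242
grasp_force: 59.4
```

>>> jog_arm --pt "0 0 -0.0015 0 0 0 0.1" --pt "0 0 -0.001 0 0 0 0.1" --pt "0 0 0 0 0 0 0.1"

```text
t: 19.3
eef_pos: [0.5905, 0.2553, 0.1451]
tool_rot: [0.0, 0.991, 0.132, -0.0]
contact_force: [1.1, 1.2, 0.3]
gripper_width: 0.244
grasp_force: 59.4
```

>>> jog_arm --pt "0 0 -0.001 0 0 0 0.1" --pt "0 0 -0.001 0 0 0 0.1" --pt "0 0 0 0 0 0 0.1"

```text
t: 19.6
eef_pos: [0.5905, 0.2554, 0.1431]
tool_rot: [0.0, 0.991, 0.133, -0.0]
contact_force: [0.6, 0.5, 0.7]
gripper_width: 0.237
grasp_force: 59.4
```

Past 35 mm here too. Continuing slowly past 47 mm.

>>> jog_arm --pt "0 0 -0.002 0 0 0 0.1" --pt "0 0 -0.002 0 0 0 0.1" --pt "0 0 -0.001 0 0 0 0.1" --pt "0 0 0 0 0 0 0.1"

```text
t: 20.0
eef_pos: [0.5905, 0.2554, 0.138]
tool_rot: [0.0, 0.991, 0.133, -0.0]
contact_force: [0.4, 0.4, -0.8]
gripper_width: 0.24
grasp_force: 59.5
```

>>> jog_arm --pt "0 0 -0.0015 0 0 0 0.1" --pt "0 0 -0.001 0 0 0 0.1" --pt "0 0 0 0 0 0 0.1"

```text
t: 20.3
eef_pos: [0.5905, 0.2554, 0.1356]
tool_rot: [0.0, 0.991, 0.132, -0.0]
contact_force: [1.5, 0.6, -0.3]
gripper_width: 0.241
grasp_force: 59.5
```

>>> jog_arm --pt "0 0 -0.001 0 0 0 0.1" --pt "0 0 -0.001 0 0 0 0.1" --pt "0 0 0 0 0 0 0.1"

```text
t: 20.6
eef_pos: [0.5905, 0.2554, 0.1337]
tool_rot: [0.0, 0.991, 0.133, 0.0]
contact_force: [0.3, 0.5, 0.7]
gripper_width: 0.238
grasp_force: 59.5
```

>>> jog_arm --pt "0 0 -0.001 0 0 0 0.1" --pt "0 0 -0.001 0 0 0 0.1" --pt "0 0 0 0 0 0 0.1"

```text
t: 20.9
eef_pos: [0.5905, 0.2554, 0.1317]
tool_rot: [0.0, 0.991, 0.133, -0.0]
contact_force: [1.5, -0.0, 0.5]
gripper_width: 0.241
grasp_force: 59.5
```

It's clear past 47 mm. Going home, with contact expected at TCP about 0.1215.

>>> jog_arm --pt "0 0 -0.002 0 0 0 0.1" --pt "0 0 -0.002 0 0 0 0.1" --pt "0 0 -0.002 0 0 0 0.1" --pt "0 0 -0.001 0 0 0 0.1" --pt "0 0 0 0 0 0 0.1"

```text
t: 21.4
eef_pos: [0.5905, 0.2554, 0.1245]
tool_rot: [0.0, 0.991, 0.132, -0.0]
contact_force: [2.4, 0.6, -0.7]
gripper_width: 0.244
grasp_force: 59.6
```

>>> jog_arm --pt "0 0 -0.001 0 0 0 0.1" --pt "0 0 -0.001 0 0 0 0.1" --pt "0 0 0 0 0 0 0.1"

```text
t: 21.7
eef_pos: [0.5905, 0.2554, 0.1226]
tool_rot: [0.0, 0.991, 0.133, -0.0]
contact_force: [2.1, -0.5, 0.4]
gripper_width: 0.241
grasp_force: 59.6
```

>>> jog_arm --pt "0 0 -0.001 0 0 0 0.1" --pt "0 0 -0.0005 0 0 0 0.1" --pt "0 0 0 0 0 0 0.1"

```text
t: 22.0
eef_pos: [0.5906, 0.2555, 0.1216]
tool_rot: [-0.0, 0.991, 0.132, 0.0]
contact_force: [-0.4, 0.2, 4.1]
gripper_width: 0.241
grasp_force: 60.0
```

>>> jog_arm --pt "0 0 -0.001 0 0 0 0.1" --pt "0 0 0 0 0 0 0.1"

```text
t: 22.2
eef_pos: [0.5906, 0.2555, 0.1215]
tool_rot: [0.0, 0.991, 0.132, 0.0]
contact_force: [-2.6, -1.6, 10.7]
gripper_width: 0.242
grasp_force: 60.7
```

Run:
```python
from station import bot
from h import *
o=bot.get_obs();print(o["t"],o["eef_pos"],o["contact_force"])
w=bot.read_camera("wrist");s=bot.read_camera("scene")
a=cv2.resize(w["img"][150:400,150:400],(480,480));b=cv2.resize(s["img"][140:250,385:455],(306,480),interpolation=2)
cv2.imwrite("pics/w5.png",np.hstack([a,b])[:,:,::-1])
```

```text
22.2 [0.59060908 0.25547996 0.12146614] [-2.64052721 -1.61733665 10.69144199]
```

View pics/w5.png

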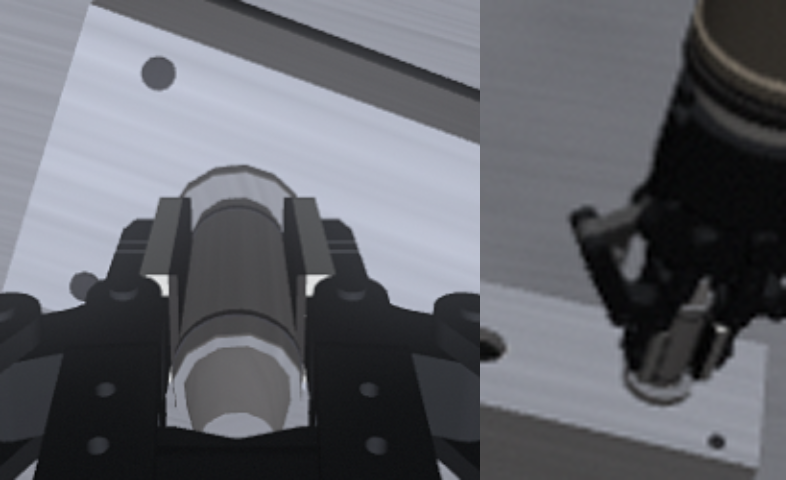

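The collar (wrist crop 240,185; scene crop 660,390) lies flat on the rim. Releasing and withdrawing.

>>> jog_arm --pt "0 0 0.001 0 0 0 0.1" --pt "0 0 0 0 0 0 0.35" --pt "0 0 0 0 0 0 0.5" --pt "0 0 0 0 0 0 0.6" --pt "0 0 0 0 0 0 0.6" --pt "0 0 0 0 0 0 0.6"

```text
t: 22.9
eef_pos: [0.5904, 0.2554, 0.1211]
tool_rot: [0.0, 0.991, 0.132, -0.0]
contact_force: [0.3, -0.4, 0.1]
gripper_width: 0.601
grasp_force: 0.0
```

>>> jog_arm --pt "0 0 0.006 0 0 0 0.6" --pt "0 0 0.015 0 0 0 0.6" --pt "0 0 0.02 0 0 0 0.6" --pt "0 0 0.02 0 0 0 0.6" --pt "0 0 0.02 0 0 0 0.6" --pt "0 0 0.02 0 0 0 0.6" --pt "0 0 0.02 0 0 0 0.6" --pt "0 0 0 0 0 0 0.6" --pt "0 0 0 0 0 0 0.6"

```text
t: 23.8
eef_pos: [0.5907, 0.2555, 0.2433]
tool_rot: [-0.0, 0.991, 0.133, 0.001]
contact_force: [-0.7, 1.1, -0.4]
gripper_width: 0.604
grasp_force: 0.0
```

Run:
```python
from station import bot
from h import *
o=bot.get_obs();print(o["t"],o["eef_pos"],o["contact_force"])
w=bot.read_camera("wrist");s=bot.read_camera("scene")
print(proj(s,[[.5905,.2555,.159],[.5905,.2555,.085]]), proj(w,[[.5905,.2555,.159],[.5905,.2555,.085]]))
a=cv2.resize(w["img"][100:400,130:430],(480,480));b=cv2.resize(s["img"][160:250,385:445],(320,480),interpolation=2)
cv2.imwrite("pics/w6.png",np.hstack([a,b])[:,:,::-1])
```

```text
23.8 [0.59073305 0.25554101 0.24332682] [-0.68155543  1.08088208 -0.37176318]
[[434.77992539 204.24002933]
 [425.72156391 228.20318048]] [[270.78749767 226.82111985]
 [271.47377999 196.30699395]]
```

View pics/w6.png

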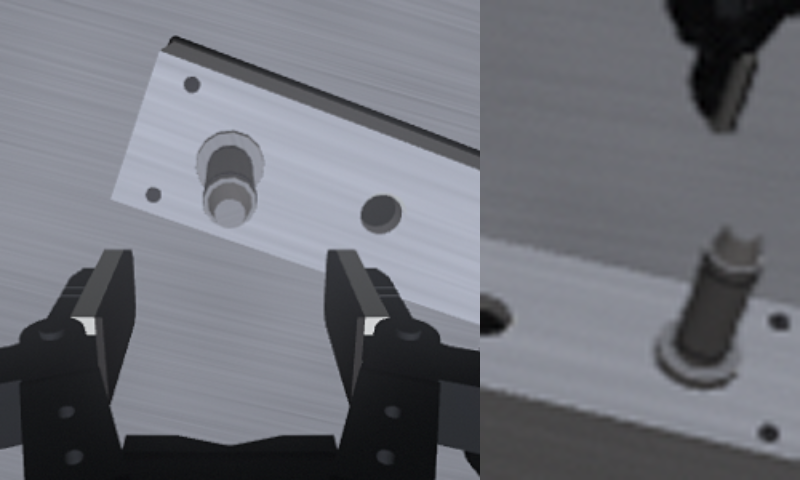

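The piece stands free and upright. Its tip is at scene (434,204.6) against a predicted (434.8,204.2), and its collar on the rim at (425.7,228.5). It is fully home, so I'm handing in.

```bash
python3 -c "
from station import bot
print(bot.hand_in())"
```

```text
the job is handed in; nothing more can be done
None
```

The mouthpiece stands upright, fully home and released in the clear socket, the +y one in world axes, and the job is handed in (no verdict was shown). One push, against the ferrule at 35 mm in the first socket, reached about 31 N: over your 25 N guideline, under the 45 N limit.

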